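Hang the stained slide rack on the swing-out drying hook

ROBOT

A 7-joint arm with a two-finger parallel gripper is mounted at the origin on the work surface. World frame = base frame: x ahead of the robot, y to its left, z up, the work surface at z = 0. Lengths are in mm, angles in rad, forces in N, time in s.
With the tool pointing down it reaches from about 400 to 850 mm from the base axis. Payload 6.9 kg.
Tool frame: the origin (TCP) lies at the very end of the fingers, on their centre line; the grasp point (between the pads) lies 19 mm behind it; z points along the fingers, y is the line along which they close (so a half turn about z gives the same grasp; the last joint's range is limited). The gripper opens to 85 mm and grips with 20 to 120 N. Pads are 22 mm wide; open, the fingers measure 114 mm over their backs; the gripper's body (76 mm by 85 mm) begins 54 mm behind the grasp point. The pads swing forward as they close: fully open they stand 13 mm farther back than shut.
Start: joints at [1.317, 0.507, -0.238, 1.5, 0.126, 1.149, -0.155], TCP at [219.44, -585.199, 231.275] pointing down, gripper open.
Joint ranges: [-3.08, 3.08], [-0.24, 2.05], [-1.43, 1.35], [0, 2.5], [-1.52, 4.66], [0.17, 1.96], [-2.89, 2.89]. Speed limits (rad/s): [2.39, 2.39, 3.14, 3.14, 3.14, 3.14, 3.14].

INTERFACE

Orientations are given as a unit quaternion [x, y, z, w].
In Python, from cell import bot gives the robot as it stands. The module is installed in compiled form; this text tells all that it offers.
- The arm moves only by the shell command python3 -m pendant 'ROWS' [FORCE]. ROWS is JSON, a list that holds one entry, the list of rows, each a list of 7 numbers: the shift along the tool's x, y, z in units of 4 cm (1.0 is 4 cm), then the turn, a rotation vector about the tool's x, y, z in units of 2 pi rad (1.0 is 2 pi rad), then the finger opening in mm, from 0 to 85.4. A call has 1 to 12 rows; each row shifts and turns the commanded pose from where the row before left it, along the tool's axes as they then stand; what a row does not reach is not made up. A row lasts 1/10 s, in which the tool goes at most 50 mm and 8.59 degrees, less where a joint would pass 70% of its speed; a pose out of reach is approached as far as the arm can. A call with a number of a shift or a turn outside -1 to 1 is refused whole. A call with a gripper value outside its range is refused whole. The fingers move at their own pace and stop on an object; FORCE is the grip in N (left out, the last holds). Time passes only in rows, so rows that do not move let the fingers close. It gives the time, the measured TCP pose, the force, the opening and the grip force at its end, in the units of the state.
- bot.state(): the state, without advancing time (a new reading comes with each control period).
- bot.snapshot(name): name is "scene" or "top"; returns a dict with "pixels" (420x560x3 uint8, red, green, blue), "fx", "fy", "cx", "cy" (pixels), "world_to_cam" (4x4, takes a point from world to camera coordinates). Camera axes: x right, y up, looking along -z (the intrinsics and any distortion apply to the point x, -y, -z); pixel columns grow to the right and rows downward; lengths in mm; the calibration is good to about 2 mm. A picture is of the moment at which its call begins. There is no depth.
- bot.finish_job(): hands the job in; it is judged then, once.
The state is a dict: "t": time; "joint_pos": joint angles; "qd": joint speeds; "tau": joint torques, N m; "tool_pos": TCP position; "ee_rot": TCP orientation; "force": force on the tool from outside, world axes, zero at the start; "torque": the same for the moment, N m; "finger_gap": opening from 0.0 (shut) to 1.0 (fully open); "grasp_force": force on a finger pad.
Only numpy, scipy, OpenCV 4.12 (cv2) and the standard library are available. Lean on these libraries where they do the work, as an engineer would, in place of code of your own. Each camera call takes 0.05 s, during which the arm holds its last target. There are 200 camera calls.

TASK

Move the slide rack from the fixed hook of the rinse stand to the hook of the drying stand: leave it hanging there by its bail, let go and at rest, with the drying stand's hook arm, which starts folded aside, pushed fully out to its stop over its drip tray. The rack is wet and full of slides: keep it upright and never set it down on the bench or in a tray, and leave the bottle, beaker and jar where they are.

Things in the scene. Friction and masses are not known exactly. Their poses are not given: they have to be found in the camera images.
- rack: Steel slide rack, about 0.25 kg, starting on the rinse stand's hook: open basket 70 (x) x 94 (y) x 45 mm high holding glass slides, with a rigid 6 mm wire bail in its y-z plane: uprights at y = +-45.5 mm to height 90 mm, then sloping to a peak at 118 mm, under which a hook passes along x (either way). Origin: centre of the basket's underside, z up; 178 mm high in all.
- rack_peak (a point): Centre of the bail wire at its peak, 118 mm above the rack's underside. When hung it stands about 8 mm above the seat point of the hook.
- rack_grip (a point): Centre of the grey plastic grip, a block 14 (x) x 16 (y) x 38 mm high, on a 7 mm stem, 159 mm above the rack's underside; best pinched from above across its y faces.
- rinse_stand: Fixed steel stand with a square post 14 mm thick and a fixed hook. Its foot is a drip tray 190 x 150 x 14 mm reaching from 30 mm behind to 160 mm in front of the post. Origin: on the bench under the post's axis; the hook points along its -x. Post top at 222 mm. Either stand may be on the left or right.
- rinse_seat (a point): Seat of the fixed hook, on the centre line of its 8 mm rod: 100 mm in front of the post's axis, 190 mm above the bench. The seat is level for 16 mm; behind it the rod rises to 22 mm above the seat at the post.
- rinse_tip (a point): Upturned end of the fixed hook (centre line), 126 mm in front of the post's axis, 20 mm higher than the seat; the rod's round end is 4 mm further up.
- drying_stand: Fixed steel stand with a round post 16 mm thick and a drip tray foot like the other; a collar (28 mm, from 220 to 254 mm height) on the post's top carries the swinging hook arm. Origin: on the bench under the post's axis. Fully swung out, the hook points along its -x.
- swing_arm (a joint): Angle of the swinging hook arm about the post's vertical axis (rad): 0 folded aside (pointing along the drying stand's +y), 1.571 fully out at the stop (pointing along its -x); it turns anticlockwise seen from above and stays where it is left (friction 0.2 N m). Starts between 0.3 and 0.8.
- swing_axis (a point): On the post's axis at the seat's height, 215 mm above the bench.
- swing_seat (a point): Seat of the swinging hook, on the centre line of its 8 mm rod, 100 mm from the post's axis, 215 mm above the bench; moves with the arm. From the post the rod runs level 22 mm above the seat for 45 mm, slopes down to the seat (level for 16 mm), then turns up.
- swing_tip (a point): Upturned end of the swinging hook (centre line), 126 mm from the post's axis, 20 mm higher than the seat; the round end is 4 mm further up.
- reagent_bottle: Amber glass bottle with a black cap, 56 mm wide, 105 mm high. Origin: centre of its underside. Not to be disturbed.
- beaker: Open glass beaker 68 mm wide, 85 mm high. Origin: centre of its underside. Not to be disturbed.
- stain_jar: Glass jar with a white lid, 60 mm wide, 70 mm high. Origin: centre of its underside. Not to be disturbed.
Things that resemble listed ones, but are neither listed nor needed, are in the scene too. What is shaped like the rack but black, blue or turquoise is not meant.

How it is judged (in metres and radians):
At the end, for the whole second after the job is handed in: The swing arm is out to within 0.15 rad of its stop (joint above 1.42), the rack hangs on it with the bail's peak within 28 mm of the hook's seat point and its weight (over 1 N) on the drying stand, upright within 0.2 rad and still (under 0.05 m/s) (value of joint swing_arm above 1.42 rad and distance between rack_peak and swing_seat below 0.028 m and contact force between rack and drying_stand above 1 N and angle between rack's own z axis and vertical below 0.2 rad and linear speed of rack below 0.05 m/s); the robot touches nothing.
It fails at once if the rack comes down to the bench or into a drip tray (its underside below 20 mm) (height (world z) of rack below 0.02 m).
It fails at once if the rack is tipped more than 0.6 rad (slides would fall out) (angle between rack's own z axis and vertical above 0.6 rad).
It fails at once if the bottle, beaker or jar is moved more than 30 mm (distance of any of reagent_bottle, beaker, stain_jar from where it was at the start of the episode above 0.03 m).
It also fails if it takes over 59 s, if anything falls off the work surface, if the arm or the gripper's body presses on something with over 40 N, if the wrist force passes 120 N, or if a joint passes its speed limit or range.

## Working session

There is one attempt and no reset: what is moved stays moved. The work goes in short steps, Python scripts to look and compute and a shell command to move; the robot and the scene stay as the last step left them, time stands still between calls to the robot, and variables do not carry over. Pictures are saved under pics/ and viewed, at most 10 in all, crops included, and the job is handed in when it is done.

```bash
mkdir -p pics; cat > h.py <<'E'
import numpy as np, cv2, json
from cell import bot
from scipy.spatial.transform import Rotation as R
def snap(n):
    s=bot.snapshot(n); s["W"]=np.array(s["world_to_cam"]); return s
def proj(s,p):
    q=s["W"][:3,:3]@np.array(p,float)+s["W"][:3,3]; return s["cx"]+s["fx"]*q[0]/-q[2], s["cy"]+s["fy"]*-q[1]/-q[2]
def ray(s,u,v):
    d=np.array([(u-s["cx"])/s["fx"],-(v-s["cy"])/s["fy"],-1.]); Rm=s["W"][:3,:3]
    return -Rm.T@s["W"][:3,3], Rm.T@d
def plane(s,u,v,z):
    o,d=ray(s,u,v); return o+d*(z-o[2])/d[2]
def tri(s1,p1,s2,p2):
    o1,d1=ray(s1,*p1);o2,d2=ray(s2,*p2);d1/=np.linalg.norm(d1);d2/=np.linalg.norm(d2)
    t=np.linalg.lstsq(np.c_[d1,-d2],o2-o1,rcond=None)[0]; a=o1+t[0]*d1;b=o2+t[1]*d2
    return (a+b)/2, np.linalg.norm(a-b)
E
python3 - <<'E'
from h import *
for n in("scene","top"):
    s=snap(n); cv2.imwrite(f"pics/{n}0.png",cv2.resize(s["pixels"][:,:,::-1],(800,600),interpolation=cv2.INTER_CUBIC))
    print(n,{k:s[k] for k in s if k not in("pixels","W","world_to_cam")}); print(s["W"].round(3).tolist())
st=bot.state(); print(st)
E
```

```text
scene {'fx': 405.7007563245967, 'fy': 405.7007563245967, 'cx': 279.9352293926446, 'cy': 199.17585668476335}
[[-0.65, 0.76, 0.024, 343.591], [-0.385, -0.356, 0.852, 66.288], [0.656, 0.544, 0.523, -1602.45], [0.0, 0.0, 0.0, 1.0]]
top {'fx': 405.36843110529514, 'fy': 405.36843110529514, 'cx': 276.8576355601276, 'cy': 207.498056332171}
[[0.019, -1.0, -0.015, 12.758], [0.997, 0.018, 0.081, -545.038], [-0.081, -0.017, 0.997, -1327.293], [0.0, 0.0, 0.0, 1.0]]
{'t': 0.1, 'joint_pos': array([ 1.3174671 ,  0.50827104, -0.23753306,  1.50104413,  0.12569064,
        1.14890982, -0.15480332]), 'qd': array([-0.00089466, -0.00213052,  0.00042132, -0.00071789, -0.00182214,
       -0.00025187, -0.0009359 ]), 'tau': array([-5.32186154e-03, -6.21842766e+01, -2.19489142e+00, -2.50205380e+01,
        1.24574490e-02,  7.87314086e-03, -7.68660288e-05]), 'tool_pos': array([ 219.25912579, -584.78626597,  230.50204815]), 'ee_rot': array([ 9.83947349e-01,  1.78457106e-01, -1.56976253e-04, -8.07308566e-04]), 'force': array([0.2825034 , 0.19169019, 0.14789683]), 'torque': array([ 0.00479593, -0.03186196, -0.02569862]), 'grasp_force': 0.0, 'finger_gap': 1.0001563167126946}
```

View pics/scene0.png

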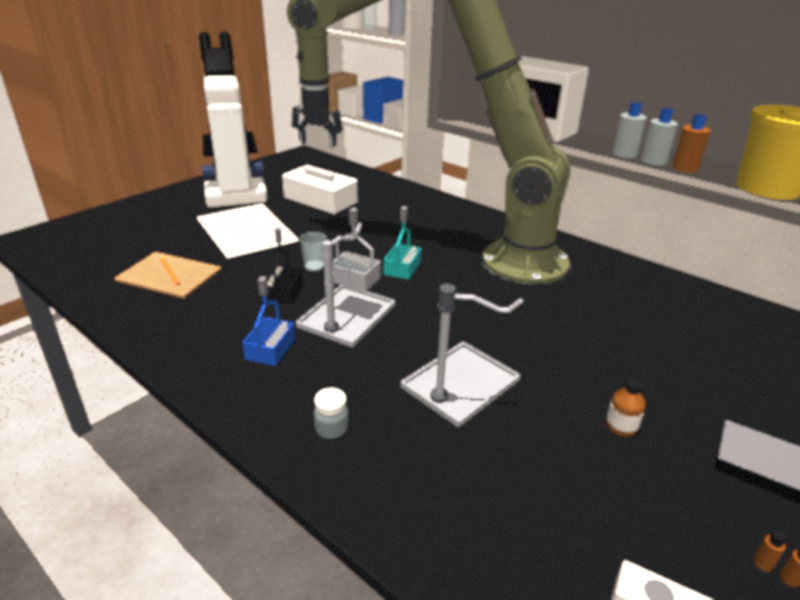

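View pics/top0.png

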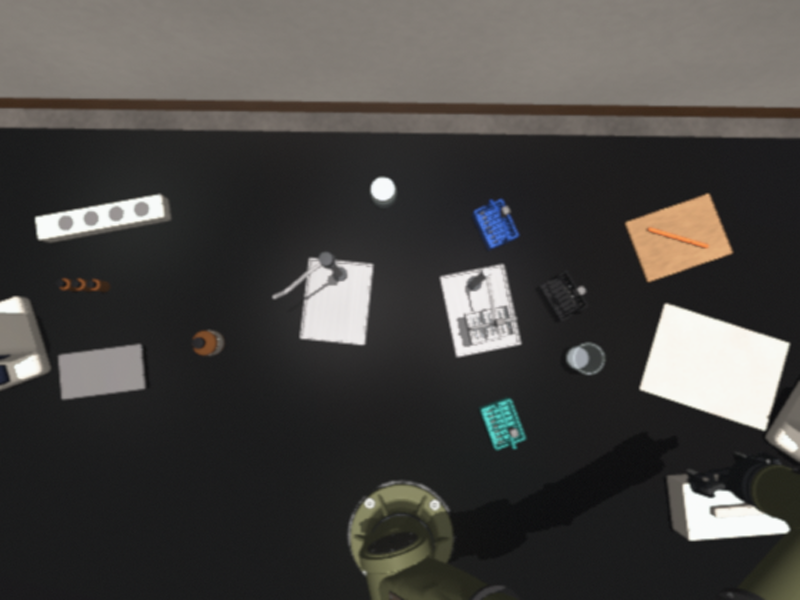

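The scene view shows the rack on the rinse stand with its grip at about (353,215), and the drying stand's collar at (447,295) and hook tip at (520,301). In the top view the rinse tray is around (480,310), the drying collar (326,259) and its tip (275,297). Next I take zoomed crops for accurate pixels.

```bash
python3 - <<'E'
from h import *
def crop(n,u,v,w,h,k):
    c=img[n][v:v+h,u:u+w,::-1]; c=cv2.resize(c,None,fx=k,fy=k,interpolation=cv2.INTER_CUBIC)
    for i in range(0,w,10):
        cv2.line(c,(i*k,0),(i*k,5 if (u+i)%50 else 14),(0,255,255),1)
        if (u+i)%20==0: cv2.putText(c,str(u+i),(i*k,24),0,.35,(0,255,255),1)
    for i in range(0,h,10):
        cv2.line(c,(0,i*k),(5 if (v+i)%50 else 14,i*k),(0,255,255),1)
        if (v+i)%20==0: cv2.putText(c,str(v+i),(8,i*k+4),0,.35,(0,255,255),1)
    return c
S=snap("scene");T=snap("top");img={"s":S["pixels"],"t":T["pixels"]}
out=np.vstack([np.hstack([crop("t",300,180,80,60,5),crop("s",200,135,80,60,5) if 0 else crop("s",205,140,80,60,5)]),
 np.hstack([crop("t",188,170,80,60,5),crop("s",295,190,80,60,5)])])
cv2.imwrite("pics/c1.png",out)
E
```

```text
(no output)
```

View pics/c1.png

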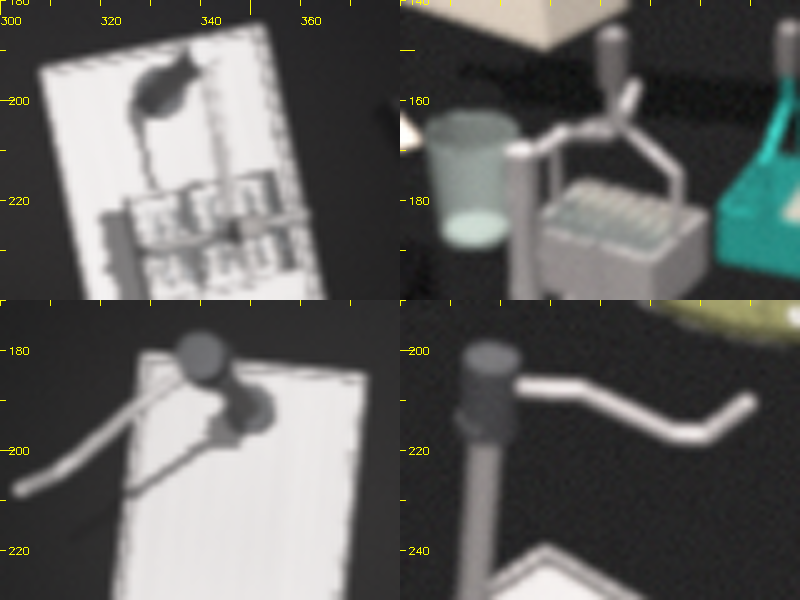

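The crops show the grip at scene (247.4,151.6) and top about (348,225.6). For the drying stand, the collar top is at top (228.4,180.4) / scene (313.4,201.6), and the tip is at top (192,208) / scene (365.4,210.4).

```bash
python3 - <<'E'
from h import *
np.set_printoptions(precision=1,suppress=True)
S=snap("scene");T=snap("top")
print("grip S z239",plane(S,247.4,151.6,239),"T",plane(T,348,225.6,239), tri(S,(247.4,151.6),T,(348,225.6)))
c=[plane(T,*p,14) for p in [(308.2,194.3),(352.6,185),(364.7,241.5),(320.6,249.2)]]
print("rinse tray",np.array(c)); m=np.mean(c,0); d=(c[2]+c[3]-c[0]-c[1])/2; d/=np.linalg.norm(d); print("ctr",m,"dir",d,"post",m-65*d,"seat",m+35*d, "ang",np.arctan2(d[1],d[0]))
print("rinse post top S", plane(S,205+24,140+29.5,222))
a=plane(T,328,229.4,170);b=plane(T,361,223.4,170);print("bail",a,b,np.linalg.norm(a-b))
print("collar",plane(T,228.4,180.4,254),plane(S,313.4,201.6,254),tri(S,(313.4,201.6),T,(228.4,180.4)))
print("tip",plane(T,192,208,237),plane(S,365.4,210.4,237),tri(S,(365.4,210.4),T,(192,208)))
print("dseat",plane(S,353,216.4,215))
q=np.array([(214,181),(261,184),(256,241.5),(210.5,238.5)]);c=np.array([plane(T,*p,14) for p in q]);print("dry tray",c);m=c.mean(0);d=(c[2]+c[3]-c[0]-c[1])/2; d/=np.linalg.norm(d);print(m,d,m-65*d)
for n,p in dict(bottle=(206/1.4286,343/1.4286),jar=(382/1.4286,188/1.4286)).items(): print(n,plane(T,*p,90))
print("tool",R.from_quat(bot.state()["ee_rot"]).as_matrix())
E
```

```text
grip S z239 [ 483.5 -178.9  239. ] T [ 480.2 -179.2  239. ] (array([ 480.9, -180.1,  237.6]), np.float64(1.9258175594675642))
rinse tray [[ 591.7  -81.2   14. ]
 [ 625.7 -229.6   14. ]
 [ 437.5 -270.4   14. ]
 [ 409.3 -124.7   14. ]]
ctr [ 516.  -176.5   14. ] dir [-1.  -0.2  0. ] post [ 579.4 -162.    14. ] seat [ 481.9 -184.2   14. ] ang -2.9180470233639544
rinse post top S [ 583.  -157.1  222. ]
bail [ 470.7 -131.4  170. ] [ 490.2 -228.3  170. ] 98.76582251855412
collar [598.9 155.  254. ] [601.1 161.3 254. ] (array([598.2, 157. , 251. ]), np.float64(3.869425806431854))
tip [521.5 257.4 237. ] [524.5 263.8 237. ] (array([520.8, 259.9, 233.4]), np.float64(3.887816579433991))
dseat [537.9 239.8 215. ]
dry tray [[631.3 237.   14. ]
 [623.8  78.   14. ]
 [430.6  90.3  14. ]
 [437.6 242.5  14. ]]
[530.8 162.   14. ] [-1.  0.  0.] [595.7 159.   14. ]
bottle [428.4 438.6  90. ]
jar [783.2  56.9  90. ]
tool [[ 0.9  0.4 -0. ]
 [ 0.4 -0.9  0. ]
 [ 0.  -0.  -1. ]]
```

Drying post is at about (599,158), with the arm at about 0.70 rad and its stop direction along −X. I'll square the tool to the world axes, lift, close the fingers and go to the folded side of the arm.

```bash
python3 -m pendant '[[[0,0,-0.75,0,0,0.019,0],[0,0,-0.75,0,0,0.019,0],[0,0,-0.75,0,0,0.019,0],[0.4,-0.96,0,0,0,0,0],[0.4,-0.96,0,0,0,0,0],[0.4,-0.96,0,0,0,0,0],[0.4,-0.96,0,0,0,0,0],[0.4,-0.96,0,0,0,0,0],[0.4,-0.96,0,0,0,0,0],[0.4,-0.96,0,0,0,0,0],[0.4,-0.96,0,0,0,0,0]]]'
```

```text
t: 1.4
tool_pos: [347.6, -276.2, 321.5]
ee_rot: [1.0, 0.0, 0.0, 0.0]
force: [0.7, -0.2, 0.3]
finger_gap: 0.0
grasp_force: 0.0
```

```bash
python3 -m pendant '[[[0.41,-0.96,0,0,0,0,0],[0.41,-0.96,0,0,0,0,0],[0.41,-0.96,0,0,0,0,0],[0.41,-0.96,0,0,0,0,0],[0.41,-0.96,0,0,0,0,0],[0.41,-0.96,0,0,0,0,0],[0.41,-0.96,0,0,0,0,0],[0.41,-0.96,0,0,0,0,0],[0.41,-0.96,0,0,0,0,0],[0.41,-0.96,0,0,0,0,0],[0.41,-0.96,0,0,0,0,0],[0.41,-0.96,0,0,0,0,0]]]'; python3 -m pendant '[[[0.41,-0.96,0,0,0,0,0],[0.41,-0.96,0,0,0,0,0],[0,0,0,0,0,0,0]]]'; python3 - <<'E'
from h import *
S=snap("scene");T=snap("top")
p=bot.state()["tool_pos"];print(p,[proj(s,p) for s in(S,T)])
a=cv2.resize(T["pixels"][130:290,170:380,::-1],(399,304));b=cv2.resize(S["pixels"][120:280,230:440,::-1],(399,304))
cv2.imwrite("pics/c2.png",np.hstack([a,b]))
E
```

```text
t: 2.6
tool_pos: [544.3, 184.5, 321.3]
ee_rot: [1.0, 0.0, 0.0, 0.0]
force: [1.4, 0.0, 0.9]
finger_gap: 0.0
grasp_force: 0.0
t: 2.9
tool_pos: [576.0, 266.1, 319.9]
ee_rot: [1.0, 0.004, -0.001, -0.002]
force: [-0.7, 0.8, -0.2]
finger_gap: -0.002
grasp_force: 0.0
[576.22258578 260.8891915  320.4779416 ] [(np.float64(357.4826270904702), np.float64(188.15334779425947)), (np.float64(184.27735035177568), np.float64(184.54683722817128))]
```

View pics/c2.png

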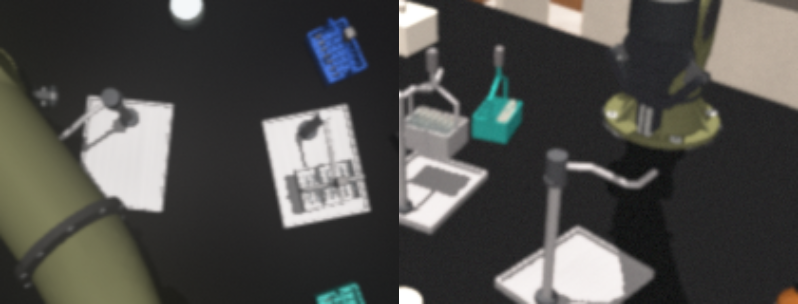

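The arm hook is undisturbed and the closed fingers stand left of and behind it, at about (648,130) in the right panel. Next: descend, then push along the arc.

```bash
python3 -m pendant '[[[0,0,0.8,0,0,0,0],[0,0,0.8,0,0,0,0],[0,0,0.8,0,0,0,0],[0,0,0.78,0,0,0,0],[0,0,0,0,0,0,0],[-0.25,0.2,0,0,0,0,0],[-0.25,0.2,0,0,0,0,0],[-0.25,0.2,0,0,0,0,0],[-0.25,0.2,0,0,0,0,0],[-0.2,0.25,0,0,0,0,0]]]'; python3 -m pendant '[[[-0.2,0.25,0,0,0,0,0],[-0.15,0.25,0,0,0,0,0],[-0.15,0.27,0,0,0,0,0],[-0.12,0.27,0,0,0,0,0]]]'
```

```text
t: 4.0
tool_pos: [529.8, 217.7, 196.6]
ee_rot: [1.0, -0.0, 0.002, -0.001]
force: [4.2, 2.0, 0.6]
finger_gap: -0.0
grasp_force: 1.5
t: 4.4
tool_pos: [505.7, 182.0, 195.3]
ee_rot: [1.0, 0.002, 0.003, -0.006]
force: [16.7, 38.5, -16.8]
finger_gap: -0.005
grasp_force: 19.1
```

Force rose at the expected stop position. I'll back off, raise, and look.

```bash
python3 -m pendant '[[[0.1,-0.5,0,0,0,0,0],[0.1,-0.7,0,0,0,0,0],[0,0,-1,0,0,0,0],[0,0,-1,0,0,0,0],[0,0,-1,0,0,0,0],[0,0,-0.2,0,0,0,0],[0,0,0,0,0,0,0]]]'; python3 - <<'E'
from h import *
S=snap("scene");T=snap("top")
p=bot.state()["tool_pos"];print(p,[proj(s,p) for s in(S,T)])
k=5
a=cv2.resize(T["pixels"][170:250,190:270,::-1],(400,400),interpolation=cv2.INTER_CUBIC);b=cv2.resize(S["pixels"][150:230,300:380,::-1],(400,400),interpolation=cv2.INTER_CUBIC)
cv2.imwrite("pics/c3.png",np.hstack([a,b]))
E
```

```text
t: 5.1
tool_pos: [511.6, 223.5, 323.0]
ee_rot: [1.0, 0.0, 0.001, 0.0]
force: [0.2, -1.0, -0.4]
finger_gap: -0.001
grasp_force: 0.0
[510.97427601 223.02435008 320.59992196] [(np.float64(358.1209690312573), np.float64(172.83170445544025)), (np.float64(197.83049386555558), np.float64(209.70355222504833))]
```

View pics/c3.png

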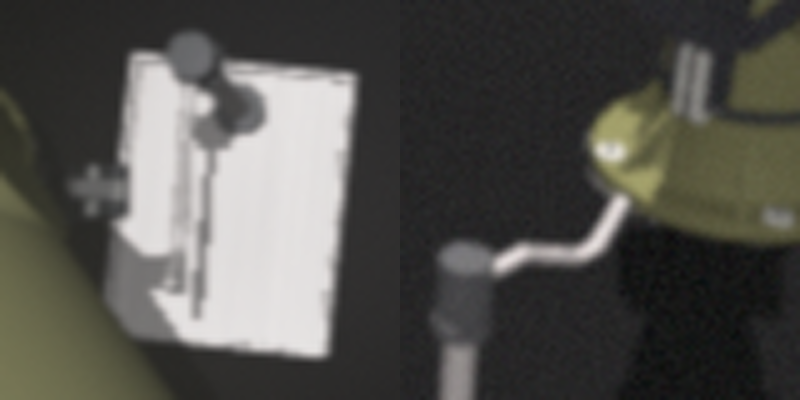

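The arm now points straight at the robot. The tip is at top (225.6,222) / scene (345.4,190) and the seat at scene (337,200.5); the projected tool tip matches the picture in the scene view. I'll compute the arm's position and re-check the rack.

```bash
python3 - <<'E'
from h import *
np.set_printoptions(precision=1,suppress=True)
S=snap("scene");T=snap("top")
print("tip",plane(T,225.6,222,237),plane(S,345.4,190,237),tri(S,(345.4,190),T,(225.6,222)))
print("seat",plane(S,337,200.5,215))
print("collar",plane(S,(465-400)/5+300,150+258/5,254), plane(T,190+192/5,170+53/5,254))
print("exp seat",proj(S,(499,163,215)),proj(S,(473,164,237)),proj(T,(473,164,237)))
h=cv2.cvtColor(T["pixels"],cv2.COLOR_RGB2HSV); m=cv2.inRange(h,(80,120,60),(98,255,255)); ys,xs=np.nonzero(m); print("turq",plane(T,xs.mean(),ys.mean(),30),plane(T,xs.mean(),ys.min(),45))
print(bot.state()["joint_pos"])
E
```

```text
tip [484.  161.8 237. ] [473.6 173.5 237. ] (array([479.9, 168.3, 237.6]), np.float64(15.397836933964257))
seat [501.9 168.4 215. ]
collar [601.8 160.5 254. ] [598.3 155.  254. ]
exp seat (np.float64(335.9185277448692), np.float64(199.35432447874845)) (np.float64(342.49447327374276), np.float64(188.6817506816785)) (np.float64(224.68645458181254), np.float64(225.91423557191396))
turq [ 260.7 -224.5   30. ] [ 316.4 -221.7   45. ]
[-0.1  0.4 -0.6  1.5  0.2  1.3 -2.3]
```

Joint is about at the stop: seat at about (500,165), axis (600,158). Next, travel above the rack with the gripper opening, turn to its yaw (about 0.21) and check.

```bash
python3 -m pendant '[[[-0.07,0.92,0,0,0,0,0],[-0.07,0.92,0,0,0,0,40],[-0.07,0.92,0,0,0,0,40],[-0.07,0.92,0,0,0,0,60],[-0.07,0.92,0,0,0,0,60],[-0.07,0.92,0,0,0,0,60],[-0.07,0.92,0,0,0,0,60],[-0.07,0.92,0,0,0,0,60],[-0.07,0.92,0,0,0,0,60],[-0.07,0.92,0,0,0,0,60],[-0.03,0.87,0,0,0,0,60],[0,0,0,0,0,-0.0167,60]]]'; python3 -m pendant '[[[0,0,0,0,0,-0.0167,60],[0,0,0.8,0,0,0,60],[0,0,0,0,0,0,60]]]';  python3 - <<'E'
from h import *
S=snap("scene");T=snap("top")
st=bot.state();p=st["tool_pos"];print(p,proj(S,p),proj(S,(482,-180,239)),proj(S,(482,-180,258)),R.from_quat(st["ee_rot"]).as_matrix().round(3).tolist())
b=cv2.resize(S["pixels"][120:200,207:287,::-1],(560,560),interpolation=cv2.INTER_CUBIC)
cv2.imwrite("pics/c4.png",b)
E
```

```text
t: 6.5
tool_pos: [481.0, -184.6, 320.0]
ee_rot: [0.999, 0.049, -0.002, 0.0]
force: [-0.8, 0.6, -0.2]
finger_gap: 0.706
grasp_force: 0.0
t: 6.8
tool_pos: [480.1, -178.5, 286.0]
ee_rot: [0.994, 0.105, -0.004, -0.002]
force: [0.4, -0.8, -0.5]
finger_gap: 0.702
grasp_force: 0.0
[ 482.02002709 -178.57223667  289.38055868] (np.float64(247.5182418647851), np.float64(136.3275257392097)) (np.float64(247.48718131282016), np.float64(151.34076578339648)) (np.float64(247.37525694723905), np.float64(145.70511724256073)) [[0.978, 0.209, -0.003], [0.209, -0.978, 0.001], [-0.003, -0.002, -1.0]]
```

View pics/c4.png

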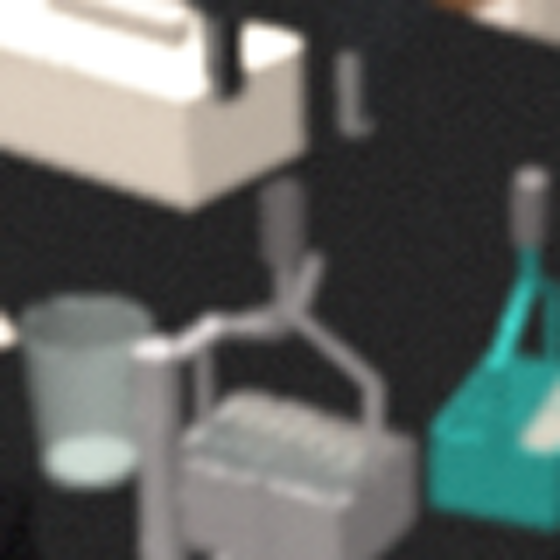

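Fingers straddle the grip symmetrically: finger ends at crop (228,95) and (355,130), grip at (283,222). I'll descend and close.

```bash
python3 -m pendant '[[[0,0,0.6,0,0,0,60],[0,0,0.6,0,0,0,60],[0,0,0.52,0,0,0,60],[0,0,0,0,0,0,60],[0,0,0,0,0,0,8],[0,0,0,0,0,0,8],[0,0,0,0,0,0,8],[0,0,0,0,0,0,8],[0,0,0,0,0,0,8]]]' 40
```

```text
t: 7.8
tool_pos: [484.3, -180.5, 222.9]
ee_rot: [0.995, 0.104, 0.002, 0.002]
force: [2.0, -5.1, 2.5]
finger_gap: 0.179
grasp_force: 39.9
```

Gripped (15.3 mm gap). Lift 38 mm, then slide out along the hook.

```bash
python3 -m pendant '[[[0,0,-0.3,0,0,0,8],[0,0,-0.35,0,0,0,8],[0,0,-0.3,0,0,0,8],[0,0,0,0,0,0,8]]]'; python3 -m pendant '[[[-0.2,0,0,0,0,0,8],[-0.3,0,0,0,0,0,8],[-0.4,0,0,0,0,0,8],[-0.4,0,0,0,0,0,8],[-0.3,0,0,0,0,0,8],[-0.1,0,0,0,0,0,8],[0,0,0,0,0,0,8],[0,0,0,0,0,0,8]]]'
```

```text
t: 8.2
tool_pos: [483.6, -178.4, 261.2]
ee_rot: [0.994, 0.105, 0.001, 0.001]
force: [0.1, -0.3, -2.6]
finger_gap: 0.177
grasp_force: 39.2
t: 9.0
tool_pos: [416.8, -192.8, 259.5]
ee_rot: [0.994, 0.105, 0.0, 0.0]
force: [0.3, -0.1, -2.9]
finger_gap: 0.179
grasp_force: 39.1
```

```bash
python3 -m pendant '[[[0,0,-0.28,0,0,0.0207,8],[0,0,-0.28,0,0,0.0207,8],[0,-0.3,0,0,0,0,8],[0,-0.6,0,0,0,0,8],[0,-0.9,0,0,0,0,8],[-0.02,-0.9,0,0,0,0,8],[-0.02,-0.9,0,0,0,0,8],[-0.02,-0.9,0,0,0,0,8],[-0.02,-0.9,0,0,0,0,8],[-0.02,-0.9,0,0,0,0,8],[-0.02,-0.9,0,0,0,0,8],[-0.02,-0.9,0,0,0,0,8]]]'; python3 -m pendant '[[[-0.02,-0.6,0,0,0,0,8],[0,-0.3,0,0,0,0,8],[0,0,0,0,0,0,8],[0,0,0,0,0,0,8],[0,0,0,0,0,0,8]]]';  python3 - <<'E'
from h import *
S=snap("scene");T=snap("top")
st=bot.state();p=st["tool_pos"];print(p,proj(S,p),R.from_quat(st["ee_rot"]).as_matrix().round(3).tolist())
b=cv2.resize(S["pixels"][135:225,295:395,::-1],(800,720)[0:2],interpolation=cv2.INTER_CUBIC)[:600]
cv2.imwrite("pics/c5.png",b)
E
```

```text
t: 10.2
tool_pos: [426.1, 133.7, 281.3]
ee_rot: [1.0, -0.022, -0.0, -0.0]
force: [2.3, -0.5, -2.2]
finger_gap: 0.184
grasp_force: 39.2
t: 10.7
tool_pos: [427.6, 166.2, 281.4]
ee_rot: [1.0, -0.025, -0.0, 0.0]
force: [0.6, -0.2, -2.5]
finger_gap: 0.18
grasp_force: 39.2
[427.83175307 166.10017984 281.60183366] (np.float64(354.17587219173583), np.float64(168.29348941799668)) [[0.999, -0.051, -0.0], [-0.051, -0.999, -0.0], [0.0, 0.0, -1.0]]
```

View pics/c5.png

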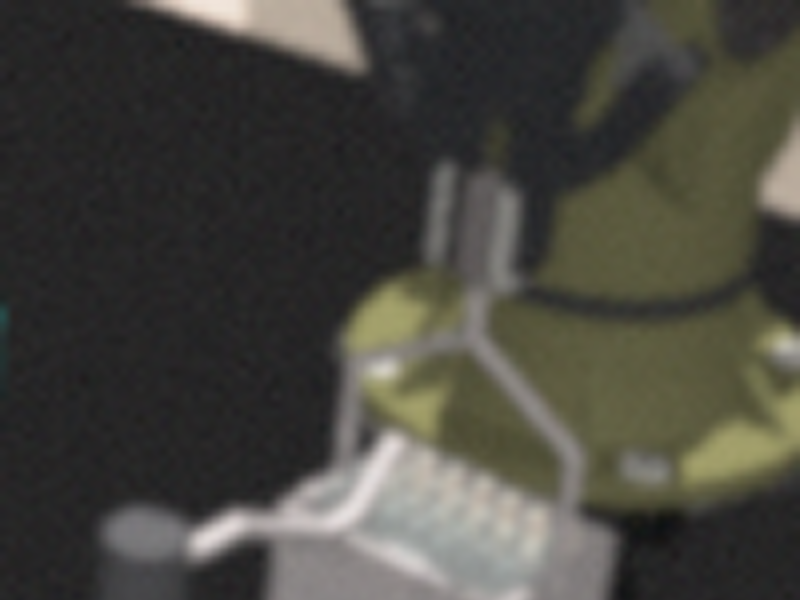

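Rack upright in the grip; the peak is at crop (478,338), hook tip (395,440) and seat about (335,527). I'll use the relative offset in the same view to place the seat in robot coordinates.

```bash
python3 - <<'E'
from h import *
np.set_printoptions(precision=1,suppress=True)
S=snap("scene"); f=lambda x,y:(295+x/8,135+y/8)
p=bot.state()["tool_pos"]
for z in(255,258,261): print(z,plane(S,*f(478,338),z), proj(S,(p[0],p[1],z)))
print("tip",plane(S,*f(395,440),237),"seat",plane(S,*f(337,524),215),"rodcorner",plane(S,*f(245,522),237))
E
```

```text
255 [425.5 170.2 255. ] (np.float64(353.0230638568478), np.float64(177.07004229347856))
258 [430.6 172.9 258. ] (np.float64(353.15403162801294), np.float64(176.09288184351888))
261 [435.6 175.6 261. ] (np.float64(353.2853749752297), np.float64(175.1129191922215))
tip [475.5 171.5 237. ] seat [501.7 168.6 215. ] rodcorner [551.9 164.7 237. ]
```

```bash
python3 -m pendant '[[[0.2,0,0,0,0,0,8],[0.35,0,0,0,0,0,8],[0.4,0,0,0,0,0,8],[0.4,0,0,0,0,0,8],[0.35,0,0,0,0,0,8],[0.15,0,0,0,0,0,8],[0,0,0,0,0,0,8],[0,0,0,0,0,0,8]]]'; python3 -m pendant '[[[0,0,0.2,0,0,0,8],[0,0,0.25,0,0,0,8],[0,0,0.15,0,0,0,8],[0,0,0.1,0,0,0,8],[0,0,0,0,0,0,8],[0,0,0,0,0,0,8]]]'
```

```text
t: 11.65
tool_pos: [501.4, 163.4, 281.5]
ee_rot: [1.0, -0.025, -0.0, -0.0]
force: [-0.2, -0.7, -2.7]
finger_gap: 0.179
grasp_force: 39.3
t: 12.25
tool_pos: [501.7, 163.4, 253.8]
ee_rot: [1.0, -0.025, 0.0, -0.0]
force: [-0.1, 0.1, -1.8]
finger_gap: 0.181
grasp_force: 39.2
```

```bash
python3 - <<'E'
from h import *
S=snap("scene")
st=bot.state();p=st["tool_pos"];print(p,st["force"],proj(S,(p[0],p[1],p[2]-24)))
cv2.imwrite("pics/c6.png",cv2.resize(S["pixels"][150:240,285:385,::-1],(660,594),interpolation=cv2.INTER_CUBIC))
E
```

```text
[501.80263431 163.49130032 253.90646353] [ 0.84178934  0.9169205  -2.51408177] (np.float64(336.0222761238905), np.float64(194.99287418340148))
```

View pics/c6.png

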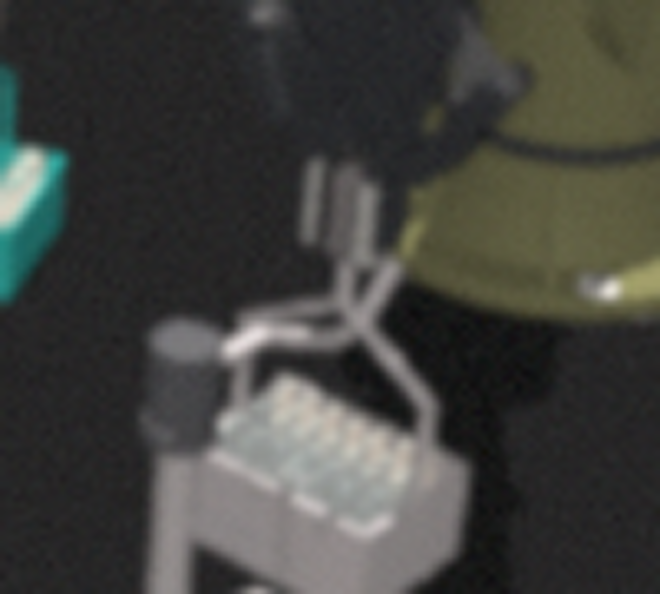

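The bail's peak (348,300) is just above the hook seat (345,335), with the tip in front of it. I'll keep lowering until the hook takes the weight.

```bash
python3 -m pendant '[[[0,0,0.08,0,0,0,8],[0,0,0.06,0,0,0,8],[0,0,0,0,0,0,8],[0,0,0,0,0,0,8]]]';python3 -m pendant '[[[0,0,0.05,0,0,0,8],[0,0,0,0,0,0,8],[0,0,0,0,0,0,8]]]'
```

```text
t: 12.7
tool_pos: [502.1, 164.3, 248.5]
ee_rot: [1.0, -0.025, 0.001, -0.001]
force: [0.7, 2.6, 0.5]
finger_gap: 0.179
grasp_force: 39.6
t: 13.0
tool_pos: [502.4, 164.8, 247.7]
ee_rot: [1.0, -0.025, 0.002, -0.001]
force: [-1.0, 2.0, 10.6]
finger_gap: 0.185
grasp_force: 40.9
```

The hook carries it (+10 N). I'll ease up 1 mm, then open gradually.

```bash
python3 -m pendant '[[[0,0,-0.03,0,0,0,8],[0,0,0,0,0,0,12],[0,0,0,0,0,0,16],[0,0,0,0,0,0,20],[0,0,0,0,0,0,26],[0,0,0,0,0,0,34],[0,0,0,0,0,0,44],[0,0,0,0,0,0,50],[0,0,0,0,0,0,50]]]' 20;python3 -m pendant '[[[0,0,-0.4,0,0,0,50],[0,0,-0.6,0,0,0,50],[0,0,-0.8,0,0,0,50],[0,0,-1,0,0,0,50],[0,0,0,0,0,0,50],[0,0,0,0,0,0,50],[0,0,0,0,0,0,50]]]';  python3 - <<'E'
from h import *
S=snap("scene");T=snap("top")
cv2.imwrite("pics/c7.png",np.hstack([cv2.resize(S["pixels"][150:240,285:385,::-1],(440,396),interpolation=cv2.INTER_CUBIC),cv2.resize(T["pixels"][170:260,190:270,::-1],(352,396),interpolation=cv2.INTER_CUBIC)]))
E
```

```text
t: 13.9
tool_pos: [501.6, 163.2, 247.2]
ee_rot: [1.0, -0.025, -0.0, 0.0]
force: [-0.4, 0.8, 0.2]
finger_gap: 0.584
grasp_force: 0.0
t: 14.6
tool_pos: [501.3, 163.0, 358.3]
ee_rot: [1.0, -0.025, -0.001, 0.0]
force: [0.3, -0.8, -0.6]
finger_gap: 0.585
grasp_force: 0.0
```

View pics/c7.png

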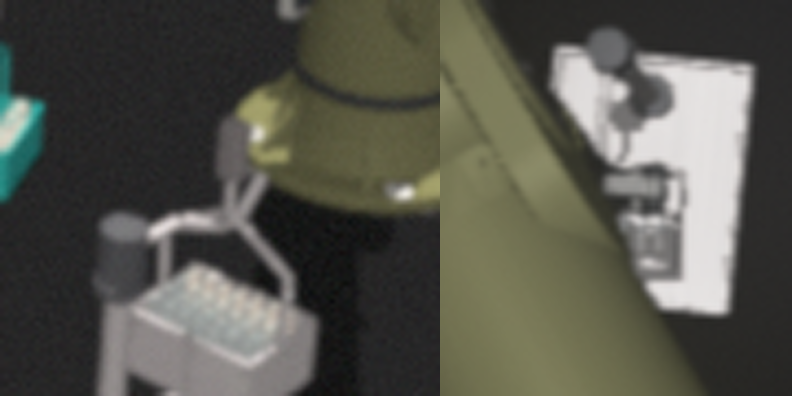

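The rack hangs free and upright on the hook, seat at crop (232,222), the same place as before. Let it settle, check for residual motion and hand in.

```bash
python3 -m pendant '[[[0,0,0,0,0,0,50],[0,0,0,0,0,0,50],[0,0,0,0,0,0,50],[0,0,0,0,0,0,50],[0,0,0,0,0,0,50],[0,0,0,0,0,0,50],[0,0,0,0,0,0,50],[0,0,0,0,0,0,50],[0,0,0,0,0,0,50],[0,0,0,0,0,0,50],[0,0,0,0,0,0,50],[0,0,0,0,0,0,50]]]';python3 -m pendant '[[[0,0,0,0,0,0,50],[0,0,0,0,0,0,50],[0,0,0,0,0,0,50],[0,0,0,0,0,0,50],[0,0,0,0,0,0,50],[0,0,0,0,0,0,50],[0,0,0,0,0,0,50],[0,0,0,0,0,0,50],[0,0,0,0,0,0,50],[0,0,0,0,0,0,50],[0,0,0,0,0,0,50],[0,0,0,0,0,0,50]]]'; python3 - <<'E'
from h import *
P=[snap("scene")["pixels"][170:245,300:360].astype(float) for _ in range(6)]
print([round(np.abs(P[i]-P[0]).mean(),2) for i in range(6)],[round(np.abs(P[i+1]-P[i]).mean(),2) for i in range(5)])
E
```

```text
t: 15.9
tool_pos: [501.7, 163.4, 359.3]
ee_rot: [1.0, -0.025, -0.0, -0.0]
force: [0.6, 0.8, -0.0]
finger_gap: 0.585
grasp_force: 0.0
t: 17.1
tool_pos: [501.7, 163.4, 359.3]
ee_rot: [1.0, -0.025, -0.0, -0.0]
force: [-0.5, 0.2, 0.7]
finger_gap: 0.585
grasp_force: 0.0
[np.float64(0.0), np.float64(1.86), np.float64(1.9), np.float64(1.88), np.float64(1.9), np.float64(1.93)] [np.float64(1.86), np.float64(1.89), np.float64(1.91), np.float64(1.85), np.float64(1.87)]
```

Only pixel noise remains, so the rack is at rest.

```bash
python3 -c "
from cell import bot
print(bot.finish_job())"
```

```text
the job is handed in; nothing more can be done
None
```

The rack hangs upright and at rest by its bail on the drying stand's hook, with the hook arm pushed out to its stop and the gripper clear. The job was handed in at about 17 s; no verdict came back.

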